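Hang the sample carrier on the slotted instrument stand

ROBOT

A 6-joint arm with a two-finger parallel gripper is mounted at the origin on the work surface. World frame = base frame: x ahead of the robot, y to its left, z up, the work surface at z = 0. Lengths are in m, angles in rad, forces in N, time in s.
With the tool pointing down it reaches from about 0.35 to 0.975 m from the base axis. Payload 4.9 kg.
Tool frame: the origin (TCP) lies on the centre line of the jaws, within the pads' length; the fingertips stand manip.tip_reach ahead of it and the grasp point (between the pads) is the TCP (manip.tip_reach is the distance from the TCP to the fingertips, in m); z points along the fingers, y is the line along which they close (so a half turn about z gives the same grasp; the last joint's range is limited). The gripper opens to 85 mm and grips with 20 to 120 N. Pads are 22 mm wide; open, the fingers measure 114 mm over their backs; the gripper's body (76 mm by 85 mm) begins 54 mm behind the grasp point. The pads swing forward as they close: fully open they stand 13 mm farther back than shut.
Start: joints at [0.999, 0.053, 1.613, -0, 1.476, -0.119], TCP at [0.273, 0.562, 0.25] pointing down, gripper open.
Joint ranges: [-3.01, 3.01], [-1.01, 2.22], [0.06, 2.58], [-1.02, 4.17], [0.09, 2.62], [-3.14, 3.14]. Speed limits (rad/s): [2.57, 2.57, 3.14, 3.14, 3.14, 3.14].

INTERFACE

Orientations are given as a unit quaternion [w, x, y, z].
In Python, from plant import manip gives the robot as it stands. The module is installed in compiled form; this text tells all that it offers.
- The arm moves only by the tool move_arm, never from a script. Its argument "rows" is a list of rows, each a list of 7 numbers: the shift along the tool's x, y, z in cm, then the turn, a rotation vector about the tool's x, y, z in degrees, then the opening, from -1 (shut) to 1 (fully open). In form: [[tx, ty, tz, ax, ay, az, jaw], ...]. A call has 1 to 20 rows; each row shifts and turns the commanded pose from where the row before left it, along the tool's axes as they then stand; what a row does not reach is not made up. A row lasts 1/12 s, in which the tool goes at most 41.7 mm and 7.16 degrees, less where a joint would pass 70% of its speed; a pose out of reach is approached as far as the arm can. A call is refused whole if a number of a shift passes 4.17 or a number of a turn 7.16, either way. A call with a gripper value outside its range is refused whole. The fingers move at their own pace and stop on an object; the grip force is fixed at half the most. Time passes only in rows, so rows that do not move let the fingers close. It gives the time, the measured TCP pose, the force, the opening and the grip force at its end, in the units of the state.
- manip.state(): the state, without advancing time (a new reading comes with each control period).
- manip.grab_frame(name): name is "side" or "top"; returns a dict with "img" (400x640x3 uint8, blue, green, red), "mtx" (3x3 intrinsics, pixels), "k1" (the pictures are not rectified: a ray, as slopes to the right and down, at radius r is drawn at 1 + k1 r^2 times it, then the intrinsics apply), "R" (3x3) and "t" (3): a world point X has camera coordinates R X + t. Camera axes: x right, y down, z forward; pixel columns grow to the right and rows downward; lengths in m; the calibration is good to about 2 mm. A picture is of the moment at which its call begins. There is no depth.
- manip.job_done(): hands the job in; it is judged then, once.
The state is a dict: "time": time; "joint_pos": joint angles; "joint_vel": joint speeds; "joint_efforts": joint torques, N m; "tool_pos": TCP position; "tool_rot": TCP orientation; "contact_force": force on the tool from outside, world axes, zero at the start; "ft_torque": the same for the moment, N m; "gripper_width": opening from 0.0 (shut) to 1.0 (fully open); "grasp_force": force on a finger pad.
Only numpy, scipy, OpenCV 4.12 (cv2) and the standard library are available. Lean on these libraries where they do the work, as an engineer would, in place of code of your own. Each camera call takes 0.05 s, during which the arm holds its last target. There are 200 camera calls.

TASK

Pick up the hook-on sample carrier and hang it on the slotted stand: feed its two hooks into the top two slots, push it in against the sprung catch, then press it down until it is fully home and the catch has snapped out over the upper hook, and let go. Be gentle: never press or knock the carrier against the stand with more than 40 N, and leave everything else on the bench where it is.

Things in the scene. Friction and masses are not known exactly. Their poses are not given: they have to be found in the camera images.
- carrier: Loose aluminium carrier, about 0.35 kg, standing on its tray. Origin: middle of the lower edge of the back plate's rear face; +x from the back plate out over the tray, z up. Back plate 44 wide (y), 82 high, x 0 to 5. Tray x 5 to 100, 64 wide, rim up to z 16. Central upright web, 10 thick in y, x 5 to 85, top at z 74: grip this from above. Two hooks on the rear face.
- carrier_grip (a point): Point in the web to grip, at x 45, y 0, z 58 of the carrier (16 below the web's top); axes as the carrier. Close the fingers along y.
- carrier_hook (a point): Underside of the upper hook's tongue at the rear face (carrier x 0, y 0, z 66); axes as the carrier. Two alike steel hooks, 6 thick in y, the lower 40 below: tongue 8 high, from x 0 back to x -13.5, with a lip at its end (x -13.5 to -7) hanging 10 below the tongue's underside.
- stand: Fixed stand: foot 150 x 130 x 12, posts, crossbars and on them an upright steel slotted strip 48 wide, 5 thick; 203 high. Origin on the bench midway between the posts, in the plane of the strip's front face; +x points out of that face (the side the carrier hangs on), z up. Home: carrier square to the stand, its origin at x 0, z 99 here; to feed the hooks in it must be 10 to 16 higher.
- slot_mid (a point): Nominal middle of the top slot's bottom edge: stand x 0, y 0, z 165; axes as the stand. Slots: one column of four, each 9 wide, 24 high, bottoms at z 45, 85, 125, 165. The strip slides on its crossbars and was left clamped anywhere from y -14 to +14, so the whole column lies off this point by that much: not measured, find it by touch or sight. It does not shift under load.
- catch (a joint): Sprung catch behind the top slot, sliding along the stand's -x, m. 0 = out (front 8 mm behind the strip's front face, underside 10 mm above the slot's bottom); about 0.0055 when the hook holds it back with the carrier flush on the strip; stop at 0.012. Spring pushes with 3 N at 0, 3.8 N at 0.0055. It snaps back to 0 over the hook when the carrier is fully down.
- solvent: Bystander: clear bottle with blue cap, 72 diameter, 150 tall; origin at the centre of its underside.
- amber: Bystander: amber jar with white cap, 60 diameter, 110 tall; origin at the centre of its underside.
- wrench: Bystander: steel wrench lying flat, handle to its -x; origin under its middle.
- driver: Bystander: screwdriver lying flat, handle to its -x; origin under its middle.
- beaker: Bystander: white cup, 70 diameter, 85 tall; origin at the centre of its underside.
- septa: Bystander: white carton 90 x 60 x 40 high; origin at the centre of its underside.
- tipbin: Bystander: grey open bin 110 x 90 x 50 high; origin at the centre of its underside.
Not all that is in view belongs to the job. What is shaped like the stand but orange or pink is not meant.

How it is judged:
On the way, in this order (a step that is already met when the one before it is completed fails the run):
1. The carrier is lifted clear of the bench (height (world z) of carrier above 0.05 m), for 0.1 s.
2. The hooks are through the top two slots and push the catch back (x of carrier in the frame of stand between -0.004 and 0.004 m and z of carrier in the frame of stand between 0.1015 and 0.119 m and value of joint catch above 0.0025 m and y of carrier in the frame of stand between -0.019 and 0.019 m), for 0.1 s.
At the end, for the whole second after the job is handed in: Carrier hangs released and at rest in the top two slots: origin within 4 mm of the strip's front plane, 95 to 102 mm above the bench, within 19 mm of the stand's middle line, tilt under 0.08 rad, square within 0.12 rad, catch sprung out (under 2 mm) (x of carrier in the frame of stand between -0.004 and 0.004 m and z of carrier in the frame of stand between 0.095 and 0.102 m and value of joint catch below 0.002 m and angle between carrier's own z axis and vertical below 0.08 rad and angle between the x axis of carrier and the x axis of stand, either way round below 0.12 rad and linear speed of carrier below 0.02 m/s and y of carrier in the frame of stand between -0.019 and 0.019 m); the robot touches nothing.
It fails at once if The carrier presses or knocks on the stand with more than 40 N (contact force between carrier and stand above 40 N).
It fails at once if A bystander is pushed more than 25 mm or tipped (distance of any of solvent, amber, wrench, driver, beaker, septa, tipbin from where it was at the start of the episode above 0.025 m or angle between any of solvent, amber, wrench, driver, beaker, septa, tipbin's own z axis and vertical above 0.5 rad).
It also fails if it takes over 64 s, if anything falls off the work surface, if the arm or the gripper's body presses on something with over 40 N, if the wrist force passes 120 N, or if a joint passes its speed limit or range.

## Working session

There is one attempt and no reset: what is moved stays moved. The work goes in short steps, Python scripts to look and compute and a tool call to move; the robot and the scene stay as the last step left them, time stands still between calls to the robot, and variables do not carry over. Pictures are saved under pics/ and viewed, at most 10 in all, crops included, and the job is handed in when it is done.

Besides the shell and the picture viewer there is one more tool, called after "Request:" as name([rows], argument=value, ...), one row to a line, values as JSON. move_arm: Moves the arm, as the interface text tells. Its arguments: {"type":"object","properties":{"rows":{"type":"array","items":{"type":"array","items":{"type":"number"}}}},"required":["rows"]}

```bash
mkdir -p pics; cat > h.py <<'E'
import numpy as np, cv2
from plant import manip
def grab(n,save=None):
    f=manip.grab_frame(n)
    if save: cv2.imwrite('pics/'+save,f['img']); np.savez('pics/'+save+'.npz',**f)
    return f
def ray(f,px):
    K=np.array(f['mtx']);R=np.array(f['R']);t=np.array(f['t'])
    d=np.array([float(f['k1']),0,0,0,0])
    u=cv2.undistortPoints(np.array(px,float).reshape(-1,1,2),K,d).reshape(-1,2)
    D=np.c_[u,np.ones(len(u))]@R
    return -R.T@t, D
def onz(f,px,z):
    c,D=ray(f,px); return c+D*((z-c[2])/D[:,2])[:,None]
def proj(f,X):
    R=np.array(f['R']);t=np.array(f['t'])
    return cv2.projectPoints(np.array(X,float).reshape(-1,3),cv2.Rodrigues(R)[0],t,np.array(f['mtx']),np.array([float(f['k1']),0,0,0,0]))[0].reshape(-1,2)
def tri(fa,a,fb,b):
    c1,D1=ray(fa,[a]);c2,D2=ray(fb,[b]);D1=D1[0]/np.linalg.norm(D1);D2=D2[0]/np.linalg.norm(D2)
    s=np.linalg.lstsq(np.c_[D1,-D2],c2-c1,rcond=None)[0]
    p=c1+D1*s[0];q=c2+D2*s[1]; return (p+q)/2,np.linalg.norm(p-q)
def load(n): return dict(np.load('pics/'+n+'.npz'))
E
python3 - <<'E'
from h import *
for n in('side','top'):
    f=grab(n,n+'0.png'); print(n,f['mtx'],f['k1'],-np.array(f['R']).T@f['t'],np.array(f['R'])[2])
s=manip.state(); print(s, manip.tip_reach)
E
```

```text
side [[497.04026414   0.         316.41836126]
 [  0.         497.04026414 196.59758405]
 [  0.           0.           1.        ]] -0.014698780719908834 [ 0.16223912 -1.09904425  1.16250152] [ 0.21218284  0.70262018 -0.67919315]
top [[390.4683002    0.         309.14916717]
 [  0.         390.4683002  201.04513917]
 [  0.           0.           1.        ]] -0.08610583976654787 [ 4.22434561e-01 -2.58189003e-04  1.24841626e+00] [ 0.07197316 -0.00367687 -0.99739979]
{'time': 0.1, 'joint_pos': array([ 9.99024306e-01,  5.33351404e-02,  1.61414412e+00, -1.60114225e-05,
        1.47601288e+00, -1.19048100e-01]), 'joint_vel': array([-1.91607830e-04, -2.56110518e-05, -3.87792024e-03,  1.46923056e-03,
       -7.53949377e-04,  6.86512130e-04]), 'joint_efforts': array([-1.18002749e-04, -3.94899380e+01, -3.71364856e+01, -1.47108240e-04,
        3.91133130e-03,  2.35613939e-06]), 'tool_pos': array([0.27312886, 0.56157608, 0.24916598]), 'tool_rot': array([-3.14068222e-04,  2.24432939e-01,  9.74489073e-01, -8.96346757e-04]), 'contact_force': array([-0.1036928 ,  1.17874301,  1.00042534]), 'ft_torque': array([-0.03715356,  0.06005082, -0.00460342]), 'grasp_force': 0.0, 'gripper_width': 1.0003354717967055} 0.019
```

View pics/side0.png

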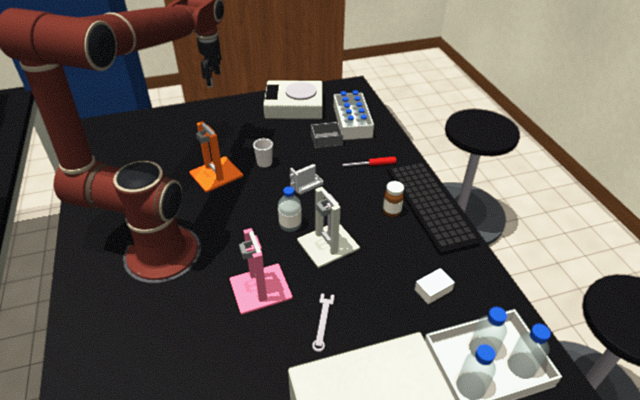

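View pics/top0.png

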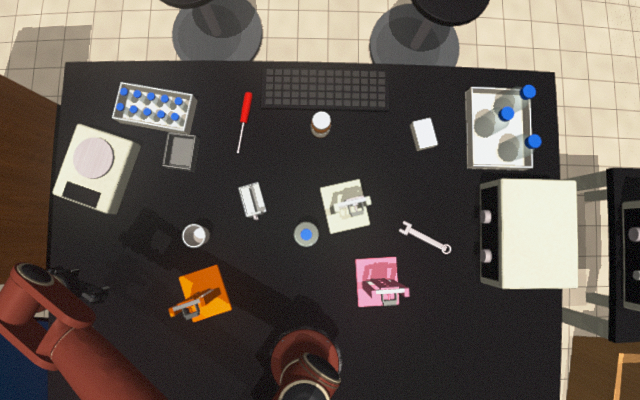

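The top view shows the carrier at (252,200), the white stand at (345,205), the solvent bottle at (306,235) and the beaker at (195,236). In the side view the carrier is at (306,180), the stand at (328,235). I need zoomed crops of both.

```bash
python3 - <<'E'
from h import *
t=load('top0.png')['img'];s=load('side0.png')['img']
z=lambda i,x,y,w,h,k:cv2.resize(i[y:y+h,x:x+w],None,fx=k,fy=k,interpolation=cv2.INTER_CUBIC)
a=z(t,230,170,150,75,5); b=np.hstack([z(s,280,155,62,50,6),z(s,295,180,63,50,6)])
b=cv2.resize(b,(750,300))
cv2.imwrite('pics/c1.png',np.vstack([a[:300],b]))
cv2.imwrite('pics/c1.png',np.vstack([cv2.resize(a[:350],(750,300)) if 0 else a[:300],b]))
E
```

```text
(no output)
```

View pics/c1.png

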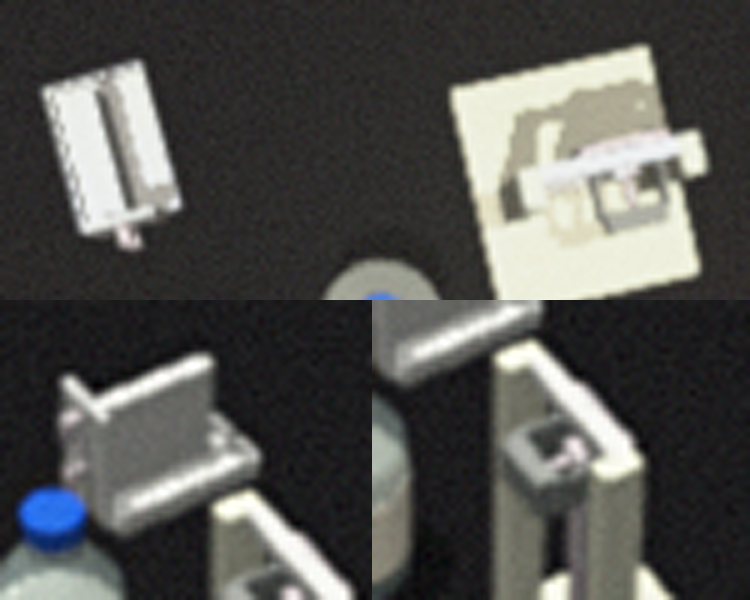

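```bash
python3 - <<'E'
from h import *
t=load('top0.png');s=load('side0.png')
# average a few frames to cut noise
def avg(n):
    fs=[manip.grab_frame(n) for _ in range(6)]; f=dict(fs[0]); f['img']=np.mean([x['img'] for x in fs],0); np.savez('pics/%s_avg.png.npz'%n,**f); return f
t=avg('top');s=avg('side')
def z(f,x,y,w,h,k):
    c=f['img'][y:y+h,x:x+w]; m=c.mean(2,keepdims=True); c=np.clip(m+(c-m)*2.5,0,255).astype(np.uint8)
    return cv2.resize(c,None,fx=k,fy=k,interpolation=cv2.INTER_NEAREST)
a=z(t,330,190,50,30,12)[:,:400*2]; b=z(s,312,184,32,20,12)
cv2.imwrite('pics/c2.png',np.vstack([a[:, :600],cv2.copyMakeBorder(b,0,0,0,600-b.shape[1],0)]))
# contour of bright in top
g=t['img'].max(2); m=(g>75).astype(np.uint8)
for c in cv2.findContours(m,0,1)[0]:
    x,y,w,h=cv2.boundingRect(c)
    if 230<x<375 and 170<y<240 and w*h>200: print(x,y,w,h,cv2.approxPolyDP(c,2,True)[:,0].tolist(),cv2.minAreaRect(c))
E
```

```text
293 222 26 25 [[301, 222], [294, 230], [294, 238], [300, 245], [312, 245], [317, 240], [318, 231], [312, 223]] ((305.7500305175781, 233.75003051757812), (24.748737335205078, 24.041629791259766), 45.0)
238 182 29 38 [[238, 187], [245, 215], [258, 219], [257, 215], [266, 211], [258, 182]] ((252.44618225097656, 201.46920776367188), (36.74872589111328, 21.838743209838867), 74.74488067626953)
320 179 52 55 [[359, 179], [320, 187], [330, 233], [369, 225], [366, 206], [371, 204], [368, 195], [363, 195]] ((347.48919677734375, 205.25245666503906), (48.40204620361328, 48.180423736572266), 77.19573211669922)
```

View pics/c2.png

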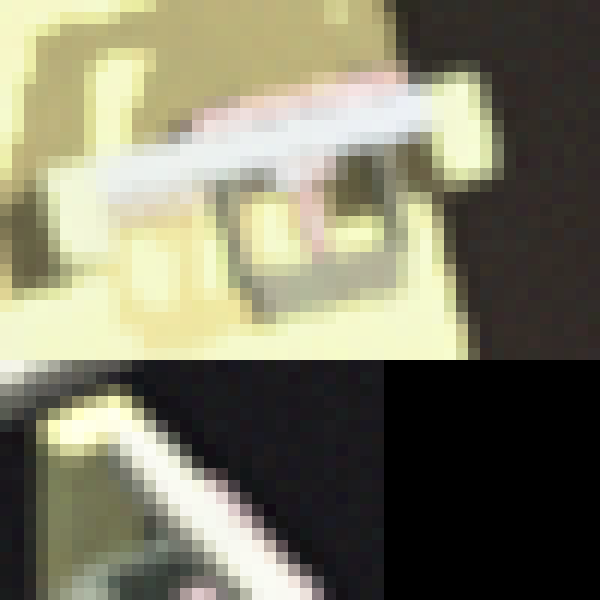

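The top-view crop (12×, origin 330,190) shows the posts centred at about (80,215) and (462,127). The pink strip runs from x 195 to 408, so the column is offset about 10 mm toward the right post (−y). Next I'll measure this properly.

```bash
cat > m.py <<'E'
from h import *
t=load('top_avg.png');s=load('side_avg.png')
g=t['img'].max(2)
def edge(f,p,q,z,thr=None):
    """subpixel edge line between px p,q -> world pts on plane z"""
    g=f['img'].max(2).astype(np.float32);p=np.array(p,float);q=np.array(q,float);n=np.array([-(q-p)[1],(q-p)[0]]);n/=np.linalg.norm(n)
    out=[];u=np.arange(-4,4.01,.1)
    for a in np.linspace(.12,.88,25):
        c=p+a*(q-p);xy=(c+u[:,None]*n).astype(np.float32)
        v=cv2.remap(g,xy[:,0][None],xy[:,1][None],cv2.INTER_LINEAR)[0]
        h=(v.min()+v.max())/2; i=np.where(np.diff(np.sign(v-h)))[0]
        if len(i): out.append(c+n*u[i[np.argmin(abs(u[i]))]])
    w=onz(f,out,z)[:,:2]; vx,vy,x,y=cv2.fitLine(w.astype(np.float32),cv2.DIST_HUBER,0,.001,.001).ravel()
    return np.array([x,y]),np.array([vx,vy])
def ang(e): return np.degrees(np.arctan2(e[1][1],e[1][0]))
def X(a,b):
    k=np.linalg.solve(np.c_[a[1],-b[1]],b[0]-a[0]); return a[0]+k[0]*a[1]
E
python3 - <<'E'
from m import *
F=[edge(t,p,q,.012) for p,q in [((320,187),(359,179)),((320,187),(330,233)),((330,233),(369,225)),((359,179),(362.5,194))]]
print('foot ang',[ang(e) for e in F]); cs=[X(F[0],F[1]),X(F[1],F[2]),X(F[2],F[3]),X(F[3],F[0])]
print(np.round(cs,4),[np.linalg.norm(cs[i]-cs[i-1]) for i in range(4)],np.mean(cs,0))
C=[edge(t,p,q,.016) for p,q in [((238,187),(258,182)),((238,187),(245,215)),((258,182),(266,211))]]
print('carrier ang',[ang(e) for e in C]); c1=X(C[0],C[1]);c2=X(C[0],C[2]);print(c1,c2,np.linalg.norm(c1-c2))
# rectified views
def rect(f,z,c,yaw,hx,hy,k=4):
    # image cols = -local y, rows = -local x ; k px/mm
    W=int(2*hy*k);H=int(2*hx*k); jj,ii=np.meshgrid(np.arange(W),np.arange(H))
    ly=(W/2-jj)/k/1000; lx=(H/2-ii)/k/1000
    wx=c[0]+lx*np.cos(yaw)-ly*np.sin(yaw); wy=c[1]+lx*np.sin(yaw)+ly*np.cos(yaw)
    p=proj(f,np.stack([wx,wy,np.full_like(wx,z)],-1)).reshape(H,W,2).astype(np.float32)
    return cv2.remap(f['img'].astype(np.float32),p[...,0],p[...,1],cv2.INTER_LINEAR)
yaw=np.radians(np.mean([(ang(e)+45)%90-45 for e in F])); print('yaw',np.degrees(yaw))
yc=np.radians(np.mean([(ang(e)+45)%90-45 for e in C[:3]])); print('yawC',np.degrees(yc))
a=rect(t,.203,onz(t,[[330+272/12,190+170/12]],.203)[0],yaw,40,80,4)
print(onz(t,[[330+272/12,190+170/12]],.203)[0])
b=rect(t,.074,onz(t,[[252.5,201]],.074)[0],yc,60,40,4); print(onz(t,[[252.5,201]],.074)[0])
m=a.mean(2,keepdims=True);a=np.clip(m+(a-m)*2.,0,255)
im=np.zeros((480,640+320,3)); im[:320,:640]=a; im[:480,640:]=b
cv2.imwrite('pics/r.png',cv2.resize(im,(800,400)))
E
```

```text
foot ang [np.float32(-76.11702), np.float32(13.838658), np.float32(-76.42182), np.float32(14.2219095)]
[[ 0.5562 -0.0363]
 [ 0.4104 -0.0722]
 [ 0.4412 -0.1999]
 [ 0.5874 -0.1628]] [np.float32(0.13030584), np.float32(0.15011364), np.float32(0.13131595), np.float32(0.1508148)] [ 0.49880642 -0.11780174]
carrier ang [np.float32(-72.770325), np.float32(16.694164), np.float32(17.320955)]
[0.5510375  0.22176054] [0.5702591  0.15977922] 0.0648934
yaw 13.88043
yawC 17.081596
[ 0.4917033  -0.12118944  0.203     ]
[0.5040435  0.16640146 0.074     ][ WARN:0@1.270] global loadsave.cpp:1063 imwrite_ Unsupported depth image for selected encoder is fallbacked to CV_8U.
```

View pics/r.png

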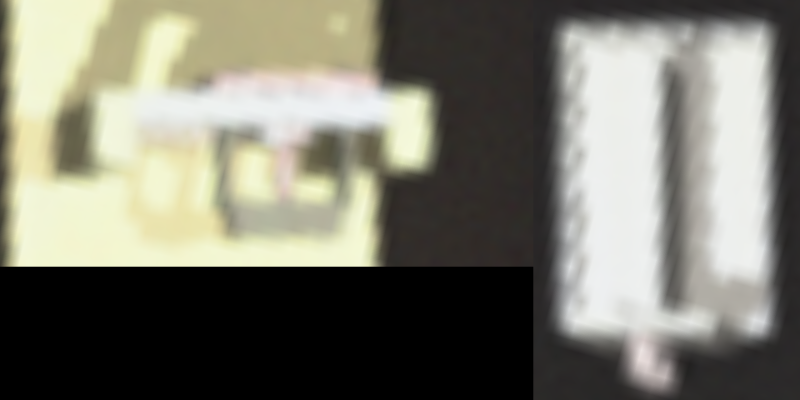

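```bash
cat >> m.py <<'E'
def rect(f,z,c,yaw,hx,hy,k=4):
    W=int(2*hy*k);H=int(2*hx*k); jj,ii=np.meshgrid(np.arange(W),np.arange(H))
    ly=(W/2-jj)/k/1000; lx=(H/2-ii)/k/1000
    wx=c[0]+lx*np.cos(yaw)-ly*np.sin(yaw); wy=c[1]+lx*np.sin(yaw)+ly*np.cos(yaw)
    p=proj(f,np.stack([wx,wy,np.full_like(wx,z)],-1)).reshape(H,W,2).astype(np.float32)
    return cv2.remap(f['img'].astype(np.float32),p[...,0],p[...,1],cv2.INTER_LINEAR)
E
python3 - <<'E'
from m import *
np.set_printoptions(linewidth=200,suppress=True)
y=np.radians(14.0);c=np.array([.4917,-.1212])
a=rect(t,.203,c,y,40,80,2)
# rows at 2px/mm; pink row (local x ≈ +15..18mm), a profile of r-g and brightness vs local y
B,G,R=a[...,0],a[...,1],a[...,2]
for lx in (13,15,17,19): 
    r=int(80-lx*2); print(lx,'R-G every 2mm, ly 30..-50',(R-G)[r,100:264:4].round().astype(int))
for ly in (-20,-10,0):
    col=int(160-ly*2); print('ly',ly,'R-G lx 25..0 ',(R-G)[30:82:2,col].round().astype(int),'\n R',R[30:82:2,col].astype(int))
for lx in(4,0,-4):
    r=int(80-lx*2); print(lx,'R-B ly 60..-60 /2',(R-B)[r,40:284:4].round().astype(int))
E
```

```text
13 R-G every 2mm, ly 30..-50 [-1  0  0  1  1  0 -1  2  3  3  3  3  3  3  3  4  4  4  3  2  3  3  4  4  4  4  4  4  5  5  4  3  0 -1 -1 -2 -3 -2 -1 -1  1]
15 R-G every 2mm, ly 30..-50 [ 0  2  2  3  3  3  4  7  8  7  7  6  6  6  7  7  7  6  6  7  9  7  6  6  7  7  7  8  9 10 11 10  4  1  0  0  0  0  0  0  1]
17 R-G every 2mm, ly 30..-50 [ 1  4  4  3  3  4  5  7  9 11  9  8  7  8  9 10  8  8  8  9 10  8  6  7  8  9  9 11 12 12 10  8  4  1  2  1  1  1  0  1  2]
19 R-G every 2mm, ly 30..-50 [0 4 4 3 4 4 5 5 6 7 6 6 7 7 7 8 7 7 8 7 7 7 7 7 8 8 7 6 6 7 7 5 3 1 1 1 1 2 2 1 1]
ly -20 R-G lx 25..0  [ 4  4  4  4  4  6  8 10  9  8  7  6  4  2  1 -1 -1 -2 -2 -2 -2 -2 -2 -1  0  1] 
 R [173 172 171 169 168 176 187 199 212 225 235 236 237 238 238 238 238 238 238 234 229 219 191 165 137 116]
ly -10 R-G lx 25..0  [ 4  4  5  5  5  6  7  9 10  9  9  6  3  0  0 -1 -2 -2 -2 -1 -1  0  1  2  4  5] 
 R [174 174 173 174 177 183 195 208 216 219 222 222 222 222 228 233 237 237 238 237 233 230 229 226 221 213]
ly 0 R-G lx 25..0  [ 4  4  4  4  5  6  8  9 10  9  7  6  4  1  0 -1 -2 -2 -2 -2 -2 -1  0  0  0  0] 
 R [173 173 173 175 178 182 195 209 222 223 224 224 223 222 224 230 236 237 237 237 232 227 221 215 210 207]
4 R-B ly 60..-60 /2 [14 13 13 14 15 15 10 10 10 10  7  4  2  2  2  2  1  1  1  1  2  2  1  0 -1  0  0 -1 -1 -1 -1 -1 -1  0  0  0 -1 -2 -2 -2 -3 -3 -3 -3 -3 -3 -3  0  5 10 12 13 14 18 16 11  4  3  3  4  5]
0 R-B ly 60..-60 /2 [13 13 13 14 16 13 11 11 11 11 11 13 14 13 12 12 12 12 14 11 11 13 11  8  7  8  8  7  6  3  1  0  1  4  6  7  8  8  7  7  5  4  5  8  9  9  9 11 17 18 13 13 13 15 19 11  6  4  4  4  4]
-4 R-B ly 60..-60 /2 [14 13 14 15 16 15 12 11 11 11 16 21 25 23 24 25 26 25 25 26 23 21 17 11 13 17 22 25 25 21 16 12 11 12 14 15 14 12 13 12  9  7  8 11 13 14 14 16 19 17 14 13 13 17 16  9  6  4  3  5  4]
```

```bash
python3 - <<'E'
from m import *
def W(c,yaw,lx,ly,z): return np.array([c[0]+(lx*np.cos(yaw)-ly*np.sin(yaw))/1000,c[1]+(lx*np.sin(yaw)+ly*np.cos(yaw))/1000,z])
y=np.radians(17.08)
p=proj(t,[W([.50404,.16640],y,42,1.1,.074)])[0]; print('web',tri(s,(315.3,164.5),t,p))
q=proj(t,[W([.4917,-.12119],np.radians(13.88),(133.3-87)/3.333,(266.7-435)/3.333,.203)])[0]; print('post',tri(s,(340,207),t,q))
# check: predicted carrier points in side view
g=W([.508,.1746],np.radians(17.1),0,0,.074)
print([proj(s,[W(g,np.radians(17.1),a,b,z)])[0].round(1) for a,b,z in [(40,-5,.074),(40,5,.074),(55,-32,.016),(-45,-22,.082),(-45,22,.082)]])
print([proj(s,[W([.5119,-.1249],np.radians(14),0,b,.203)])[0].round(1) for b in (-24,24)])
E
```

```text
web (array([0.543627  , 0.17892308, 0.07918654]), np.float64(0.0006118629830140234))
post (array([ 0.51495737, -0.16627105,  0.20298862]), np.float64(0.0048025420288409625))
[array([316.1, 165. ]), array([314.5, 163.5]), array([323.9, 180.3]), array([297.9, 174.7]), array([291. , 167.8])]
[array([339.7, 202.4]), array([330.7, 192.5])]
```

Request:
move_arm([
  [-2.7, -1.75, 0, 0, 0, 0, 1],
  [-2.7, -1.75, 0, 0, 0, 0, 1],
  [-2.7, -1.75, 0, 0, 0, 0, 1],
  [-2.7, -1.75, 0, 0, 0, 0, 1],
  [-2.7, -1.75, 0, 0, 0, 0, 1],
  [-2.7, -1.75, 0, 0, 0, 0, 1],
  [-2.7, -1.75, 0, 0, 0, 0, 1],
  [-2.7, -1.75, 0, 0, 0, 0, 1],
  [-2.7, -1.75, 0, 0, 0, 0, 1],
  [-2.7, -1.75, 0, 0, 0, 0, 1],
  [-2.7, -1.75, 0, 0, 0, 0, 1],
  [-2.7, -1.75, 0, 0, 0, 0, 1],
  [-2.8, -1.75, 0, 0, 0, 0, 1],
  [-2.8, -1.75, 0, 0, 0, 0, 1],
])

```text
time: 1.87
tool_pos: [0.5086, 0.174, 0.2506]
tool_rot: [0.0, 0.224, 0.974, 0.0]
contact_force: [0.1, 0.6, 0.4]
gripper_width: 0.998
grasp_force: 0.0
```

Request:
move_arm([
  [0, 0, 0, 0, 0, -6, 1],
  [0, 0, 0, 0, 0, -6, 1],
  [0, 0, 0, 0, 0, -6, 1],
  [0, 0, 0, 0, 0, -6, 1],
  [0, 0, 0, 0, 0, -6, 1],
  [0, 0, 0, 0, 0, -6, 1],
  [0, 0, 0, 0, 0, -7, 1],
  [0, 0, 0, 0, 0, 0, 1],
  [0, 0, 0, 0, 0, 0, 1],
])

```text
time: 2.62
tool_pos: [0.508, 0.1754, 0.2504]
tool_rot: [0.0, -0.147, 0.989, -0.0]
contact_force: [-0.0, 0.1, -0.3]
gripper_width: 0.999
grasp_force: 0.0
```

```bash
cat >> h.py <<'E'
from scipy.spatial.transform import Rotation as Ro
def err(p,yawdeg):
    """shift (tool axes, cm) and turn (deg) to reach p with tool down, tool x along yaw+180"""
    s=manip.state();R=Ro.from_quat(np.roll(s['tool_rot'],-1)).as_matrix()
    y=np.radians(yawdeg);c,n=np.cos(y),np.sin(y)
    T=np.array([[-c,-n,0],[-n,c,0],[0,0,-1]]).T*1.
    T=np.c_[[-c,-n,0],[-n,c,0],[0,0,-1]]
    print('t',round(s['time'],2),'pos',s['tool_pos'].round(4),'shift cm',(R.T@(np.array(p)-s['tool_pos'])*100).round(3),'turn',np.degrees(Ro.from_matrix(R.T@T).as_rotvec()).round(2),'F',s['contact_force'].round(1),'w',round(s['gripper_width'],3),'g',round(s['grasp_force'],1))
E
python3 -c "
from h import *
err([.508,.1746,.058],17.1)"
```

```text
t 2.62 pos [0.508  0.1754 0.2504] shift cm [ 0.022 -0.08  19.238] turn [-0.    0.01 -0.22] F [-0.   0.1 -0.3] w 0.999 g 0.0
```

Request:
move_arm([
  [0, -0.08, 2.4, 0, 0, -0.2, 1],
  [0, 0, 2.4, 0, 0, 0, 1],
  [0, 0, 2.4, 0, 0, 0, 1],
  [0, 0, 2.4, 0, 0, 0, 1],
  [0, 0, 2.4, 0, 0, 0, 1],
  [0, 0, 2.4, 0, 0, 0, 1],
  [0, 0, 1.6, 0, 0, 0, 1],
  [0, 0, 1.6, 0, 0, 0, 1],
  [0, 0, 1.6, 0, 0, 0, 1],
  [0, 0, 0, 0, 0, 0, 1],
  [0, 0, 0, 0, 0, 0, 1],
])

```text
time: 3.53
tool_pos: [0.5074, 0.1745, 0.0575]
tool_rot: [-0.001, -0.149, 0.989, -0.0]
contact_force: [-0.1, 0.0, -0.4]
gripper_width: 0.996
grasp_force: 0.0
```

```bash
python3 -c "
from h import *
err([.508,.1746,.058],17.1)"
```

```text
t 3.53 pos [0.5074 0.1745 0.0575] shift cm [-0.055 -0.012 -0.047] turn [ 0.01 -0.13  0.06] F [-0.1  0.  -0.4] w 0.996 g 0.0
```

Request:
move_arm([
  [0, 0, 0, 0, 0, 0, 0.3],
  [0, 0, 0, 0, 0, 0, 0],
  [0, 0, 0, 0, 0, 0, -0.3],
  [0, 0, 0, 0, 0, 0, -0.5],
  [0, 0, 0, 0, 0, 0, -0.6],
  [0, 0, 0, 0, 0, 0, -0.7],
  [0, 0, 0, 0, 0, 0, -0.8],
  [0, 0, 0, 0, 0, 0, -0.9],
  [0, 0, 0, 0, 0, 0, -1],
  [0, 0, 0, 0, 0, 0, -1],
  [0, 0, 0, 0, 0, 0, -1],
  [0, 0, 0, 0, 0, 0, -1],
  [0, 0, 0, 0, 0, 0, -1],
  [0, 0, 0, 0, 0, 0, -1],
])

```text
time: 4.7
tool_pos: [0.5083, 0.1749, 0.0586]
tool_rot: [0.0, -0.15, 0.989, 0.0]
contact_force: [-1.2, 3.5, 3.8]
gripper_width: 0.116
grasp_force: 59.0
```

```bash
python3 -c "
from h import *
err([.508,.1746,.058],17.1)"
```

```text
t 4.7 pos [0.5083 0.1749 0.0586] shift cm [ 0.039 -0.022  0.062] turn [0.03 0.02 0.15] F [-1.2  3.5  3.8] w 0.116 g 59.0
```

```bash
python3 -c "
from m import *
j=onz(t,[[320.5,124]],.10)[0]; print('jar',j)
o=np.array([.5119,-.1249]); y=np.radians(14)
d=j[:2]-o; print('in strip frame',d[0]*np.cos(y)+d[1]*np.sin(y),-d[0]*np.sin(y)+d[1]*np.cos(y))
b=onz(t,[[306,234]],.15)[0];print('bottle',b)
err([.5083,.1749,.30],14)"
```

```text
jar [ 0.73782849 -0.03420828  0.1       ]
in strip frame 0.2411577624536789 0.033340740365725235
bottle [0.40886722 0.00278354 0.15      ]
t 4.7 pos [0.5083 0.1749 0.0586] shift cm [-7.0000e-03  9.0000e-03 -2.4138e+01] turn [0.03 0.02 3.25] F [-1.2  3.5  3.8] w 0.116 g 59.0
```

Request:
move_arm([
  [0, 0, -0.5, 0, 0, 0, -1],
  [0, 0, -1, 0, 0, 0, -1],
  [0, 0, -2, 0, 0, 0, -1],
  [0, 0, -2.5, 0, 0, 0, -1],
  [0, 0, -2.5, 0, 0, 0, -1],
  [0, 0, -2.5, 0, 0, 0, -1],
  [0, 0, -2.5, 0, 0, 0, -1],
  [0, 0, -2.5, 0, 0, 0, -1],
  [0, 0, -2.5, 0, 0, 0, -1],
  [0, 0, -2, 0, 0, 0, -1],
  [0, 0, -1.5, 0, 0, 0, -1],
  [0, 0, -1, 0, 0, 0, -1],
  [0, 0, 0, 0, 0, 0, -1],
  [0, 0, 0, 0, 0, 0, -1],
  [0, 0, 0, 0, 0, 0, -1],
])

```text
time: 5.95
tool_pos: [0.5074, 0.1744, 0.2864]
tool_rot: [-0.002, -0.15, 0.989, -0.0]
contact_force: [-0.5, -0.2, -4.2]
gripper_width: 0.104
grasp_force: 58.7
```

```bash
python3 - <<'E'
from m import *
y=np.radians(14); o=np.array([.5119,-.1249]); g=o+(.045+.05)*np.array([np.cos(y),np.sin(y)]); print(g)
err([*g,.3],14)
f=grab('top','top1.png');f2=grab('side','side1.png')
a=f['img'][120:240,190:350];b=f2['img'][100:220,250:410]
cv2.imwrite('pics/v.png',cv2.resize(np.hstack([a,b]),None,fx=2.5,fy=2.5,interpolation=cv2.INTER_CUBIC))
E
```

```text
[ 0.60407809 -0.10191742]
t 5.95 pos [0.5074 0.1744 0.2864] shift cm [ -1.036 -29.255  -1.37 ] turn [ 0.   -0.18  3.25] F [-0.5 -0.2 -4.2] w 0.104 g 58.7
```

View pics/v.png

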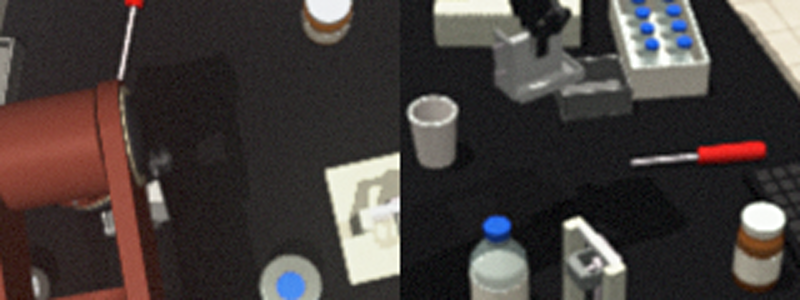

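Request:
move_arm([
  [0, -1.2, 0, 0, 0, 0, -1],
  [-0.1, -2.0, 0, 0, 0, 0, -1],
  [-0.1, -2.4, 0, 0, 0, 0, -1],
  [-0.1, -2.4, 0, 0, 0, 0, -1],
  [-0.1, -2.4, 0, 0, 0, 0, -1],
  [-0.1, -2.4, 0, 0, 0, 0, -1],
  [-0.1, -2.4, 0, 0, 0, 0, -1],
  [-0.1, -2.4, 0, 0, 0, 0, -1],
  [-0.1, -2.4, 0, 0, 0, 0, -1],
  [-0.1, -2.4, 0, 0, 0, 0, -1],
  [-0.1, -2.4, 0, 0, 0, 0, -1],
  [-0.1, -2.2, 0, 0, 0, 0, -1],
  [0, -1.5, 0, 0, 0, 0, -1],
  [0, -0.8, 0, 0, 0, 1, -1],
  [0, 0, 0, 0, 0, 1.2, -1],
  [0, 0, 0, 0, 0, 1, -1],
  [0, 0, 0, 0, 0, 0, -1],
  [0, 0, 0, 0, 0, 0, -1],
  [0, 0, 0, 0, 0, 0, -1],
])

```text
time: 7.63
tool_pos: [0.6055, -0.1009, 0.2884]
tool_rot: [0.0, -0.123, 0.992, 0.0]
contact_force: [0.9, 0.4, -4.1]
gripper_width: 0.112
grasp_force: 58.9
```

```bash
python3 - <<'E'
from m import *
err([.6041,-.1019,.17],14)
f=grab('top','top2.png')
f2=grab('side','side2.png')
a=f['img'][110:260,270:420];b=f2['img'][120:270,250:400]
cv2.imwrite('pics/v2.png',cv2.resize(np.hstack([a,b]),None,fx=2.6,fy=2.6,interpolation=cv2.INTER_CUBIC))
E
```

```text
t 7.63 pos [ 0.6055 -0.1009  0.2884] shift cm [ 0.16  -0.068 11.843] turn [0.01 0.01 0.14] F [ 0.9  0.4 -4.1] w 0.112 g 58.9
```

View pics/v2.png

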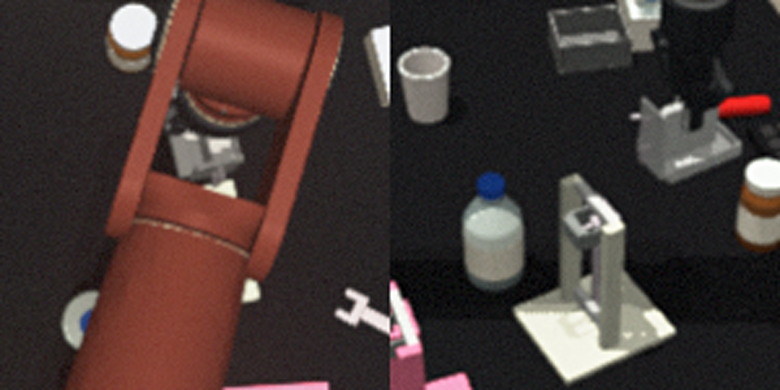

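Request:
move_arm([
  [0.1, 0, 1.0, 0, 0, 0.14, -1],
  [0, -0.07, 1.5, 0, 0, 0, -1],
  [0, 0, 1.5, 0, 0, 0, -1],
  [0, 0, 1.5, 0, 0, 0, -1],
  [0, 0, 1.5, 0, 0, 0, -1],
  [0, 0, 1.5, 0, 0, 0, -1],
  [0, 0, 1.5, 0, 0, 0, -1],
  [0, 0, 1.0, 0, 0, 0, -1],
  [0, 0, 0.8, 0, 0, 0, -1],
  [0, 0, 0, 0, 0, 0, -1],
  [0, 0, 0, 0, 0, 0, -1],
  [0, 0, 0, 0, 0, 0, -1],
])

```text
time: 8.73
tool_pos: [0.6054, -0.103, 0.1712]
tool_rot: [0.001, -0.121, 0.993, -0.0]
contact_force: [-0.1, 0.1, -3.0]
gripper_width: 0.107
grasp_force: 58.9
```

```bash
cat >> h.py <<'E'
def loc(o=(.5119,-.1249),y=14):
    s=manip.state();y=np.radians(y);d=s['tool_pos'][:2]-o
    F=s['contact_force'];c,n=np.cos(y),np.sin(y)
    print('carrier rel strip mm x %.1f y %.1f z %.1f'%((d[0]*c+d[1]*n)*1e3-45,(-d[0]*n+d[1]*c)*1e3,s['tool_pos'][2]*1e3-58.6),'F xyz',np.round([F[0]*c+F[1]*n,-F[0]*n+F[1]*c,F[2]],1),'tq',s['ft_torque'].round(2))
E
python3 - <<'E'
from h import *
err([.6041,-.1019,.1706],14);loc()
f=grab('top','top3.png')
f2=grab('side','side3.png')
a=f['img'][170:240,310:380];b=f2['img'][170:240,300:370]
cv2.imwrite('pics/v3.png',cv2.resize(np.hstack([a,b]),None,fx=5.7,fy=5.7,interpolation=cv2.INTER_CUBIC))
E
```

```text
t 8.73 pos [ 0.6054 -0.103   0.1712] shift cm [0.099 0.133 0.061] turn [-0.05  0.08 -0.08] F [-0.1  0.1 -3. ] w 0.107 g 58.9
carrier rel strip mm x 51.0 y -1.3 z 112.6 F xyz [-0.1  0.1 -3. ] tq [ 0.03 -0.12 -0.  ]
```

View pics/v3.png

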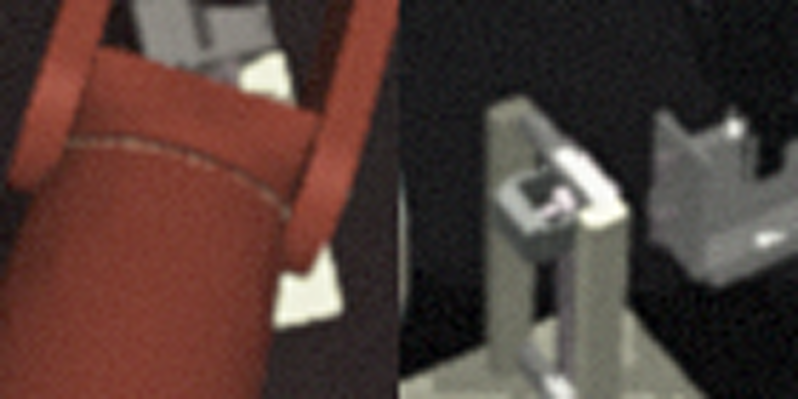

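```bash
python3 - <<'E'
from h import *
s=manip.state();R=Ro.from_quat(np.roll(s['tool_rot'],-1)).as_matrix();f=load('side3.png')
f3=load('top3.png')
def P(x,y,z): return s['tool_pos']+R@np.array([-(x-45),y,-(z-58.6)])/1000
for n,q in dict(far=(0,22,82),near=(0,-22,82),tray=(5,-32,0),trayfar=(100,-32,0)).items(): print(n,proj(f,[P(*q)])[0].round(1))
for n,q in dict(l=(0,22,82),r=(0,-22,82)).items(): print('top',n,proj(f3,[P(*q)])[0].round(1))
E
```

```text
far [346.1 189.2]
near [354.5 198. ]
tray [356.4 219.7]
trayfar [382.4 208.3]
top l [342.  180.4]
top r [357.7 176.8]
```

Request:
move_arm([
  [0.5, 0.13, 0, 0, 0, 0, -1],
  [0.8, 0, 0.0, 0, 0, 0, -1],
  [0.8, 0, 0, 0, 0, 0, -1],
  [0.6, 0, 0, 0, 0, 0, -1],
  [0.4, 0, 0, 0, 0, 0, -1],
  [0.2, 0, 0, 0, 0, 0, -1],
  [0, 0, 0, 0, 0, 0, -1],
  [0, 0, 0, 0, 0, 0, -1],
  [0, 0, 0, 0, 0, 0, -1],
])

```text
time: 9.58
tool_pos: [0.5726, -0.1095, 0.1704]
tool_rot: [0.0, -0.121, 0.993, -0.0]
contact_force: [-0.4, 0.4, -4.7]
gripper_width: 0.108
grasp_force: 58.9
```

```bash
python3 -c "
from h import *
err([.5556,-.1140,.1706],14);loc()"
```

```text
t 9.58 pos [ 0.5726 -0.1095  0.1704] shift cm [ 1.764 -0.03  -0.02 ] turn [-0.01  0.02 -0.08] F [-0.4  0.4 -4.7] w 0.108 g 58.9
carrier rel strip mm x 17.7 y 0.3 z 111.8 F xyz [-0.3  0.5 -4.7] tq [ 0.02 -0.01  0.02]
```

Request:
move_arm([
  [0.1, -0.03, -0.03, 0, 0, 0, -1],
  [0.1, 0, 0, 0, 0, 0, -1],
  [0.1, 0, 0, 0, 0, 0, -1],
  [0.1, 0, 0, 0, 0, 0, -1],
  [0.1, 0, 0, 0, 0, 0, -1],
  [0.1, 0, 0, 0, 0, 0, -1],
  [0, 0, 0, 0, 0, 0, -1],
  [0, 0, 0, 0, 0, 0, -1],
])

```text
time: 10.25
tool_pos: [0.5667, -0.1112, 0.1706]
tool_rot: [0.0, -0.121, 0.993, -0.0]
contact_force: [0.3, -0.2, -3.2]
gripper_width: 0.106
grasp_force: 58.9
```

```bash
python3 -c "
from h import *
loc()"
```

```text
carrier rel strip mm x 11.5 y 0.0 z 112.0 F xyz [ 0.3 -0.3 -3.2] tq [-0.04 -0.1  -0.  ]
```

Past the expected lip contact (13.5) with no force; I'll go on gently.

Request:
move_arm([
  [0.1, 0, 0, 0, 0, 0, -1],
  [0.1, 0, 0, 0, 0, 0, -1],
  [0.1, 0, 0, 0, 0, 0, -1],
  [0.1, 0, 0, 0, 0, 0, -1],
  [0, 0, 0, 0, 0, 0, -1],
  [0, 0, 0, 0, 0, 0, -1],
])

```text
time: 10.75
tool_pos: [0.5628, -0.1122, 0.1706]
tool_rot: [0.0, -0.121, 0.993, -0.0]
contact_force: [-0.0, 0.8, -3.5]
gripper_width: 0.109
grasp_force: 58.9
```

```bash
python3 -c "
from h import *
loc()"
```

```text
carrier rel strip mm x 7.4 y 0.0 z 112.0 F xyz [ 0.2  0.8 -3.5] tq [ 0.04 -0.06  0.04]
```

Request:
move_arm([
  [0.1, 0, 0, 0, 0, 0, -1],
  [0.1, 0, 0, 0, 0, 0, -1],
  [0.1, 0, 0, 0, 0, 0, -1],
  [0.1, 0, 0, 0, 0, 0, -1],
  [0, 0, 0, 0, 0, 0, -1],
  [0, 0, 0, 0, 0, 0, -1],
])

```text
time: 11.25
tool_pos: [0.5592, -0.1131, 0.1708]
tool_rot: [0.001, -0.121, 0.993, -0.0]
contact_force: [3.3, 0.3, -5.4]
gripper_width: 0.107
grasp_force: 58.9
```

```bash
python3 -c "
from h import *
loc()"
```

```text
carrier rel strip mm x 3.8 y 0.0 z 112.2 F xyz [ 3.3 -0.5 -5.4] tq [ 0.11 -0.56 -0.03]
```

The catch is being pushed back with about 3 N. Next I'll go on until flush.

Request:
move_arm([
  [0.1, 0, 0, 0, 0, 0, -1],
  [0.1, 0, 0, 0, 0, 0, -1],
  [0.1, 0, 0, 0, 0, 0, -1],
  [0, 0, 0, 0, 0, 0, -1],
  [0, 0, 0, 0, 0, 0, -1],
])

```text
time: 11.67
tool_pos: [0.5561, -0.1138, 0.1707]
tool_rot: [0.0, -0.121, 0.993, -0.0]
contact_force: [4.1, 0.8, -4.8]
gripper_width: 0.108
grasp_force: 58.8
```

```bash
python3 -c "
from h import *
loc()"
```

```text
carrier rel strip mm x 0.5 y 0.0 z 112.1 F xyz [ 4.2 -0.2 -4.8] tq [ 0.19 -0.64 -0.04]
```

Request:
move_arm([
  [0.05, 0, 0, 0, 0, 0, -1],
  [0.05, 0, 0, 0, 0, 0, -1],
  [0.05, 0, 0, 0, 0, 0, -1],
  [0, 0, 0, 0, 0, 0, -1],
  [0, 0, 0, 0, 0, 0, -1],
])

```text
time: 12.08
tool_pos: [0.5558, -0.1139, 0.1709]
tool_rot: [0.002, -0.121, 0.993, -0.0]
contact_force: [8.4, 2.3, -6.8]
gripper_width: 0.107
grasp_force: 58.6
```

```bash
python3 -c "
from h import *
loc()"
```

```text
carrier rel strip mm x 0.2 y 0.0 z 112.3 F xyz [ 8.8  0.2 -6.8] tq [ 0.3  -1.36 -0.05]
```

Request:
move_arm([
  [0, 0, 0.1, 0, 0, 0, -1],
  [0, 0, 0.1, 0, 0, 0, -1],
  [0, 0, 0.1, 0, 0, 0, -1],
  [0, 0, 0.1, 0, 0, 0, -1],
  [0, 0, 0.1, 0, 0, 0, -1],
  [0, 0, 0.1, 0, 0, 0, -1],
  [0, 0, 0, 0, 0, 0, -1],
  [0, 0, 0, 0, 0, 0, -1],
])

```text
time: 12.75
tool_pos: [0.5559, -0.1145, 0.1663]
tool_rot: [0.002, -0.121, 0.993, -0.001]
contact_force: [4.9, 2.0, -1.6]
gripper_width: 0.108
grasp_force: 59.5
```

```bash
python3 -c "
from h import *
loc()"
```

```text
carrier rel strip mm x 0.2 y -0.5 z 107.7 F xyz [ 5.2  0.8 -1.6] tq [ 0.19 -0.59 -0.02]
```

Request:
move_arm([
  [0, 0, 0.1, 0, 0, 0, -1],
  [0, 0, 0.1, 0, 0, 0, -1],
  [0, 0, 0.1, 0, 0, 0, -1],
  [0, 0, 0.1, 0, 0, 0, -1],
  [0, 0, 0, 0, 0, 0, -1],
  [0, 0, 0, 0, 0, 0, -1],
])

```text
time: 13.25
tool_pos: [0.5559, -0.1145, 0.1622]
tool_rot: [0.002, -0.121, 0.993, -0.001]
contact_force: [5.7, 1.6, -1.2]
gripper_width: 0.107
grasp_force: 59.6
```

```bash
python3 -c "
from h import *
loc()"
```

```text
carrier rel strip mm x 0.2 y -0.5 z 103.6 F xyz [ 5.9  0.2 -1.2] tq [ 0.15 -0.68  0.01]
```

Request:
move_arm([
  [0, 0, 0.1, 0, 0, 0, -1],
  [0, 0, 0.1, 0, 0, 0, -1],
  [0, 0, 0.1, 0, 0, 0, -1],
  [0, 0, 0.1, 0, 0, 0, -1],
  [0, 0, 0, 0, 0, 0, -1],
  [0, 0, 0, 0, 0, 0, -1],
])

```text
time: 13.75
tool_pos: [0.5558, -0.1145, 0.1582]
tool_rot: [0.002, -0.121, 0.993, -0.001]
contact_force: [5.0, 2.1, -1.0]
gripper_width: 0.11
grasp_force: 59.4
```

```bash
python3 -c "
from h import *
loc()"
```

```text
carrier rel strip mm x 0.1 y -0.6 z 99.6 F xyz [ 5.3  0.8 -1. ] tq [ 0.18 -0.66 -0.1 ]
```

Request:
move_arm([
  [0, 0, 0.05, 0, 0, 0, -1],
  [0, 0, 0.05, 0, 0, 0, -1],
  [0, 0, 0.05, 0, 0, 0, -1],
  [0, 0, 0.05, 0, 0, 0, -1],
  [0, 0, 0, 0, 0, 0, -1],
  [0, 0, 0, 0, 0, 0, -1],
])

```text
time: 14.25
tool_pos: [0.5559, -0.1145, 0.1574]
tool_rot: [0.002, -0.121, 0.993, -0.001]
contact_force: [3.4, 2.1, 6.7]
gripper_width: 0.106
grasp_force: 60.6
```

```bash
python3 -c "
from h import *
loc()"
```

```text
carrier rel strip mm x 0.2 y -0.6 z 98.8 F xyz [3.8 1.2 6.7] tq [ 0.32 -0.17 -0.11]
```

Request:
move_arm([
  [0, 0, 0.05, 0, 0, 0, -1],
  [0, 0, 0.05, 0, 0, 0, -1],
  [0, 0, 0, 0, 0, 0, -1],
  [0, 0, 0, 0, 0, 0, -1],
  [0, 0, 0, 0, 0, 0, -1],
])

```text
time: 14.67
tool_pos: [0.556, -0.1145, 0.1574]
tool_rot: [0.002, -0.121, 0.993, -0.001]
contact_force: [1.9, 2.7, 9.7]
gripper_width: 0.109
grasp_force: 61.1
```

```bash
python3 - <<'E'
from h import *
loc()
f2=grab('side','side4.png')
z=lambda f:cv2.resize(f['img'][190:225,308:343],None,fx=11,fy=11,interpolation=cv2.INTER_CUBIC)
cv2.imwrite('pics/v4.png',np.hstack([z(load('side3.png')),z(f2)]))
E
```

```text
carrier rel strip mm x 0.3 y -0.6 z 98.8 F xyz [2.5 2.1 9.7] tq [ 0.34  0.24 -0.1 ]
```

View pics/v4.png

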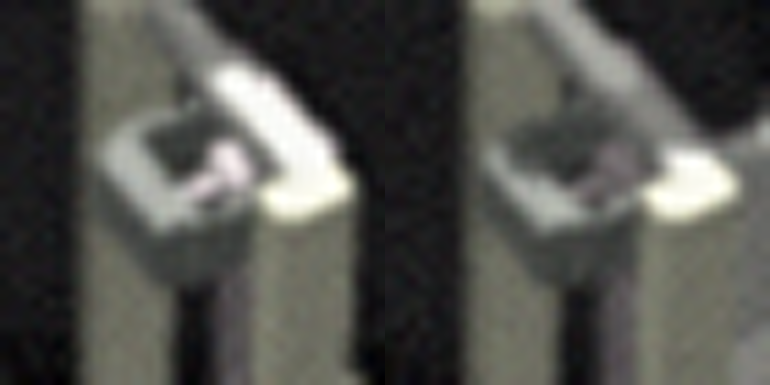

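Left is the catch out before insertion (blob at about 232,165). Right is now, with the blob at about (613−385=228, 160), so it looks sprung out. I'll quantify this.

```bash
python3 - <<'E'
from h import *
A=load('side_avg.png');B=dict(A);B['img']=np.mean([manip.grab_frame('side')['img'] for _ in range(8)],0)
for n,f in(('before',A),('now',B)):
    c=f['img'][198:212,318:334]; w=c[...,2]-c[...,1]; w=w-np.median(w); w[w<.35*w.max()]=0
    yy,xx=np.mgrid[198:212,318:334]; print(n,(w*xx).sum()/w.sum(),(w*yy).sum()/w.sum(),w.max())
    print((c[...,2]-c[...,1]).round().astype(int))
o=np.array([.5119,-.1249]);y=np.radians(14);u=np.array([np.cos(y),np.sin(y)])
print([proj(A,[[*(o-u*d),.179]])[0].round(1) for d in (.008,.0135)])
loc()
E
```

```text
before 327.97863247863245 204.85897435897436 11.333333333333314
[[-1 -1  0  0  0  0 -2 -2  0  0  0  0 -1  0  2  5]
 [-1  0  0 -1 -3 -2 -2 -4 -2  0 -1 -1  0  0  0  3]
 [ 0 -1 -4 -2 -4 -2 -4 -4 -2 -2  0  0 -1  0  0  0]
 [-1 -2 -4 -3 -2 -3 -2 -3 -2 -3 -2  0 -1  0  0  0]
 [-2 -4 -5 -5 -2 -2 -4 -2 -2  2  3  4  0  0  0 -1]
 [-2 -4 -3 -3 -4 -2 -3 -3  2  7  9  9  3 -1 -1  0]
 [-4 -3 -5 -4 -1 -2 -2 -4  3  8  9  9  8  0  0 -1]
 [-6 -4 -5 -4 -3 -4 -2  2  6  8  8 10  9  6  0  0]
 [-2 -4 -4 -2 -2 -2  3  8 10 10  8  8  8  3  0  1]
 [-3 -3 -2 -2 -4 -2  3  8  9  7  6  4  2  0  0  0]
 [-2 -2 -4 -3 -4 -4 -2  2  4  2  0 -2 -3  0 -1  1]
 [-3 -4 -3 -3 -4 -5 -4 -5 -2 -4 -3 -2 -4 -1 -1  0]
 [-2 -2 -1 -4 -4 -4 -4 -3 -3 -5 -2 -2 -3 -1  0  0]
 [-1 -2 -3 -2 -3 -3 -2 -4 -2 -2 -2 -3 -3  0 -2 -1]]
now 328.2242846094354 204.65738592420726 8.0
[[ 0  0  0  0 -2  0 -1 -2  0  0 -1 -2 -1  0  3  2]
 [ 0 -1  0 -1  0 -1  0 -3 -2 -1  0  0 -2 -1  0  2]
 [ 1 -1 -1 -1 -2 -2 -2 -2 -2 -1 -1 -1  1 -1 -1  0]
 [ 0 -1 -1 -2 -3 -3 -2 -2 -3 -4 -1  0 -2 -2 -1 -1]
 [-2 -3 -2 -3 -2 -2 -3 -1 -2 -1  1  1  0 -1  1  0]
 [-3 -2 -3 -3 -3 -3 -2 -2 -1  1  6  4  3 -1 -1 -2]
 [-3 -1 -2 -2 -2 -2 -3 -3  1  3  6  6  5  1 -2  0]
 [-4 -4 -3 -3 -3 -2 -2  0  2  5  5  6  5  3  0  1]
 [-5 -3 -4 -3 -3 -3  1  2  6  5  6  5  5  1  0  0]
 [-3 -3 -2 -2 -4 -4 -2  3  6  4  3  1  0  0  0  0]
 [-2 -3 -4 -3 -4 -4 -4  0  2 -1 -1 -2 -4 -1 -1  0]
 [-3 -2 -2 -4 -4 -5 -4 -3 -3 -2 -2 -3 -2 -2 -1 -1]
 [-3 -2 -3 -4 -4 -5 -4 -4 -3 -4 -2 -2 -2 -2  0  0]
 [-1 -2 -3 -2 -3 -4 -2 -3 -2 -2 -3 -2 -2 -1  1 -2]]
[array([332.5, 204.5]), array([330.9, 205.2])]
carrier rel strip mm x 0.3 y -0.6 z 98.7 F xyz [ 0.4  2.4 10.2] tq [ 0.42  0.22 -0.13]
```

Request:
move_arm([
  [0, 0, -0.1, 0, 0, 0, -1],
  [0, 0, -0.05, 0, 0, 0, -1],
  [0, 0, 0, 0, 0, 0, -1],
  [0, 0, 0, 0, 0, 0, -0.7],
  [0, 0, 0, 0, 0, 0, -0.5],
  [0, 0, 0, 0, 0, 0, -0.3],
  [0, 0, 0, 0, 0, 0, 0],
  [0, 0, 0, 0, 0, 0, 0.2],
  [0, 0, 0, 0, 0, 0, 0.2],
  [0, 0, 0, 0, 0, 0, 0.2],
  [0, 0, 0, 0, 0, 0, 0.2],
])

```text
time: 16.03
tool_pos: [0.5545, -0.1142, 0.155]
tool_rot: [-0.0, -0.121, 0.993, 0.0]
contact_force: [-0.3, 0.6, -0.0]
gripper_width: 0.602
grasp_force: 0.0
```

Request:
move_arm([
  [0, 0, -0.5, 0, 0, 0, 0.2],
  [0, 0, -1, 0, 0, 0, 0.2],
  [0, 0, -1.5, 0, 0, 0, 0.2],
  [0, 0, -2, 0, 0, 0, 0.2],
  [0, 0, -2, 0, 0, 0, 0.2],
  [0, 0, -2, 0, 0, 0, 0.2],
  [-1, 0, -2, 0, 0, 0, 0.2],
  [-2, 0, -2, 0, 0, 0, 0.2],
  [-2, 0, -1, 0, 0, 0, 0.2],
  [-2, 0, 0, 0, 0, 0, 0.2],
  [-2, 0, 0, 0, 0, 0, 0.2],
  [0, 0, 0, 0, 0, 0, 0.2],
  [0, 0, 0, 0, 0, 0, 0.2],
])

```text
time: 17.12
tool_pos: [0.6424, -0.0924, 0.2957]
tool_rot: [0.0, -0.122, 0.993, -0.0]
contact_force: [-0.1, -0.5, 0.1]
gripper_width: 0.601
grasp_force: 0.0
```

```bash
python3 - <<'E'
from h import *
print(manip.state()['contact_force'])
f2=grab('side','side5.png')
cv2.imwrite('pics/v5.png',cv2.resize(f2['img'][180:260,290:390],None,fx=7,fy=7,interpolation=cv2.INTER_CUBIC))
o=np.array([.5119,-.1249]);y=np.radians(14)
def P(x,yy,z): return [o[0]+(x*np.cos(y)-yy*np.sin(y))/1e3,o[1]+(x*np.sin(y)+yy*np.cos(y))/1e3,z/1e3]
for q in [(0,22,181),(0,-22,181),(100,-32,99),(100,-32,115),(85,-5,173)]: print(((proj(f2,[P(*q)])[0]-[290,180])*7).round())
E
```

```text
[-0.13993424 -0.51184762  0.13039234]
[286. 130.]
[343. 193.]
[545. 262.]
[548. 235.]
[492. 111.]
```

View pics/v5.png

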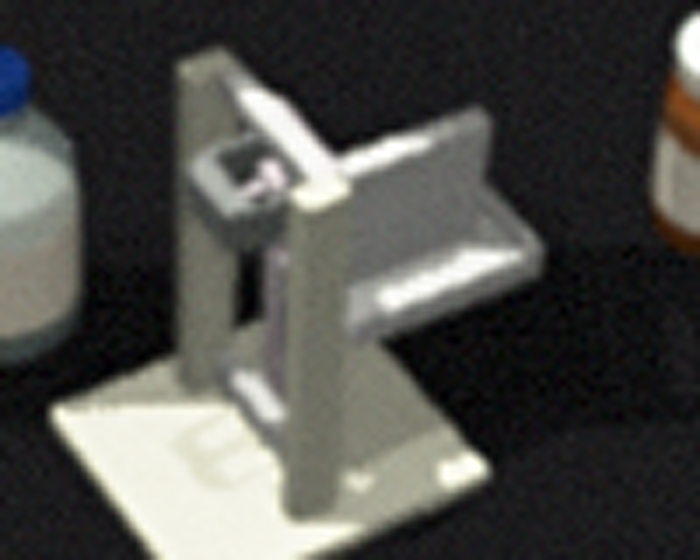

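The carrier hangs level. Its web corner is at (488,110) against a predicted (492,111), its tray corner at (543,260) against (545,262), and the catch is out. I'll hand in now.

```bash
python3 -c "
from plant import manip
print(manip.job_done())"
```

```text
the job is handed in; nothing more can be done
None
```

The carrier is hung fully home in the top two slots and released, with the catch out over the upper hook, in about 17 s; contact force read at each step never passed about 16 N, and the hand-in gave no verdict.

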